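Make the loudspeaker test bench dead for the night

TASK

Shut the loudspeaker test bench down by pressing with the fingertips: on the sloping console switch off the amplifier (the middle one of the three small rockers), then the mains (the big rocker at the left end), and last press the round bleed button on the capacitor box fully home and finish while holding it in. A rocker is off when its near end, towards the robot, is in. Leave the other two rockers as they are, keep off the bleed button until the mains is off, and do not lift or shift the woofer, screwdriver or spray can.

Things in the scene. Friction and masses are not known exactly. Their poses are not given: they have to be found in the camera images.
- console: Grey steel desk console, bolted down, 200 (x) x 320 (y) mm. Origin on the bench under its centre, x away from the robot, y left. Its top panel rises along +x by 0.21 rad, from 45 to 88 mm high. Four black rockers in a row, pivots 30 mm downslope of the middle: mains, lamp, amplifier, fan at y = +105, +22, -40, -102 mm. Parts up to 20 mm high stand 60 mm or more upslope of the pivots.
- mains_sw (a joint): Mains rocker, the big one at the left end (36 mm wide, 44 long). 0 rad = on (far end in, near end up), 0.4 = off (near end in). Snap action: about 3 N on the near end starts it, then less; past 0.2 it jumps home and stays. Pivot along the console's y. Pressed-in wing: parallel to the panel, 5 mm above it; the other rises to 14 mm at its end. Bezel 2.5 mm high.
- amp_sw (a joint): Amplifier rocker, the middle one of three equal small rockers (24 mm wide, 36 long, 62 mm apart). 0 rad = on (far end in, near end up), 0.4 = off (near end in). Snap action as for the mains, about 2 N. Pressed-in wing: 5 mm above the panel; the other rises to 12 mm at its end.
- lamp_sw (a joint): Bench-lamp rocker, the left one of the three small ones, on at the start (0 rad), to be left alone.
- fan_sw (a joint): Fan rocker, the right one of the three small ones, off at the start (0.4 rad), to be left alone.
- mains_near (a point): Place to press the mains rocker: on the top face of its near wing, 4 mm in from the near end, 18 mm from the pivot, centred across it. It goes down about 7 mm as the rocker goes off. Its axes turn with the rocker: x up the slope, y along the pivot.
- amp_near (a point): The same point on the amplifier rocker, 14 mm from the pivot; it goes down about 6 mm.
- lamp_near (a point): The same point on the lamp rocker.
- fan_near (a point): The same point on the fan rocker.
- cap_box: Aluminium capacitor box bolted to the bench left or right of the console: 140 (x) x 120 (y) mm, flat top 55 mm high. Origin on the bench under its centre, x away from the robot. Bleed button on its near half, at x = -30 mm. Two black cans (45 mm diameter, 30 mm above the top) on its far half at x = +37, y = +-28 mm.
- bleed (a joint): Travel of the bleed button, straight down: 0 m = out, 0.006 m = fully home. Spring-return: it starts to move at 1.5 N and takes 5 N to be held fully home.
- bleed_top (a point): Centre of the top face of the bleed button's round black mushroom head (36 mm diameter), which is 81 mm above the bench when out; it moves with the head.
- woofer: Loose 132 mm loudspeaker lying face down beside the console, across from the capacitor box, 58 mm high, 0.85 kg. Origin on the bench under its centre. Leave it alone.
- screwdriver: Loose screwdriver with orange handle, 190 mm long, lying on the bench beyond the console, up to about 30 mm high, roughly along y. Origin under its middle. Leave it alone.
- spray: Loose standing contact-cleaner spray can, 52 mm diameter, 150 mm high, at the far left corner of the work. Origin under its centre. Leave it alone.
Mind the look-alikes: they are no part of the job. What is shaped like the cap_box but yellow is not meant.

How it is judged:
By the outcome, as a careful person would: the job done as asked, in the order asked, and still so for the second after the job is handed in, while the arm keeps its last pose, push and grip.
It also fails if it takes over 42 s, if anything falls off the work surface, if the arm or the gripper's body presses on something with over 40 N, if the wrist force passes 120 N, or if a joint passes its speed limit or range.

ROBOT

A 6-joint arm with a two-finger parallel gripper is mounted at the origin on the work surface. World frame = base frame: x ahead of the robot, y to its left, z up, the work surface at z = 0. Lengths are in m, angles in rad, forces in N, time in s.
With the tool pointing down it reaches from about 0.35 to 0.85 m from the base axis. Payload 8.1 kg.
Tool frame: the origin (TCP) lies midway between the tips of the shut fingers; the grasp point (between the pads) lies 19 mm behind it; z points along the fingers, y is the line along which they close (so a half turn about z gives the same grasp; the last joint's range is limited). The gripper opens to 93 mm and grips with 3 to 60 N. Pads are 15 mm wide; open, the fingers measure 128 mm over their backs; the gripper's body (75 mm by 188 mm) begins 65 mm behind the grasp point.
Start: joints at [1.081, 0.13, 1.488, -0, 1.523, -0.085], TCP at [0.236, 0.552, 0.219] pointing down, gripper open.
Joint ranges: [-2.96, 2.96], [-0.89, 2.26], [0.02, 2.5], [-1.34, 4.48], [0, 2.73], [-2.66, 2.66]. Speed limits (rad/s): [2.39, 2.39, 2.79, 3.14, 3.14, 3.14].

INTERFACE

Orientations are given as [roll, pitch, yaw] about the fixed x, y, z axes, in that order (R = Rz(yaw) Ry(pitch) Rx(roll)).
In Python, from rig import r gives the robot as it stands. The module is installed in compiled form; this text tells all that it offers.
- The arm moves only by the shell command python3 -m inch 'ROWS' [OPENING]. ROWS is JSON, a list of rows, each a list of 4 numbers: the shift along the tool's x, y, z in mm, then the turn about the tool's z in degrees. A call has 1 to 10 rows; each row shifts and turns the commanded pose from where the row before left it, along the tool's axes as they then stand; what a row does not reach is not made up. A row lasts 1/10 s, in which the tool goes at most 50 mm and 8.59 degrees, less where a joint would pass 70% of its speed; a pose out of reach is approached as far as the arm can. A call is refused whole if a number of a shift passes 50 or a number of a turn 8.59, either way. A call with a gripper value outside its range is refused whole. OPENING is the opening, from -1 (shut) to 1 (fully open), so that 0 is half open, set as the call begins (- or left out, the last holds). The fingers move at their own pace and stop on an object; the grip force is fixed at half the most. Time passes only in rows, so rows that do not move let the fingers close. It gives the time, the measured TCP pose, the force, the opening and the grip force at its end, in the units of the state.
- r.state(): the state, without advancing time (a new reading comes with each control period).
- r.grab_frame(name): name is "scene" or "top"; returns the picture (384x512x3 uint8, red, green, blue); there is no depth.
- r.calibration(name): a dict with "vfov" (degrees; the focal length in pixels is half the picture's height over the tangent of half this angle, whatever the lens; pixels are square), "cx", "cy" (the principal point, pixels), "world_from_camera" (4x4, takes a point from camera to world coordinates). Camera axes: x right, y up, looking along -z (the intrinsics and any distortion apply to the point x, -y, -z); pixel columns grow to the right and rows downward; lengths in m; the calibration is good to about 2 mm. A picture is of the moment at which its call begins. calibration takes no time and is no camera call.
- r.sign_off(): hands the job in; it is judged then, once.
The state is a dict: "t": time; "joint_pos": joint angles; "dq": joint speeds; "joint_efforts": joint torques, N m; "ee_pos": TCP position; "orientation": TCP orientation; "force": force on the tool from outside, world axes, zero at the start; "ft_torque": the same for the moment, N m; "finger_gap": finger opening in m; "finger_force": force on a finger pad.
Only numpy, scipy, OpenCV 4.12 (cv2) and the standard library are available. Lean on these libraries where they do the work, as an engineer would, in place of code of your own. Each camera call takes 0.05 s, during which the arm holds its last target. There are 200 camera calls.

## Working session

There is one attempt and no reset: what is moved stays moved. The work goes in short steps, Python scripts to look and compute and a shell command to move; the robot and the scene stay as the last step left them, time stands still between calls to the robot, and variables do not carry over. Pictures are saved under pics/ and viewed, at most 10 in all, crops included, and the job is handed in when it is done.

```bash
mkdir -p pics; python3 - <<'E'
from rig import r
import cv2
for n in("scene","top"):
    im=r.grab_frame(n); cv2.imwrite(f"pics/{n}0.png",cv2.resize(im[:,:,::-1],(800,600),interpolation=cv2.INTER_CUBIC)); cv2.imwrite(f"pics/{n}0_raw.png",im[:,:,::-1])
    print(n,r.calibration(n))
print(r.state())
E
```

```text
scene {'vfov': 46.41926136610468, 'cx': 257.3365850324481, 'cy': 194.02826223575423, 'world_from_camera': array([[-0.09073756, -0.63632498,  0.76606606,  1.29598046],
       [ 0.9956339 , -0.07488378,  0.05572753,  0.05976836],
       [ 0.02190511,  0.76777792,  0.6403415 ,  0.7119444 ],
       [ 0.        ,  0.        ,  0.        ,  1.        ]])}
top {'vfov': 47.73364502924299, 'cx': 250.7883729272541, 'cy': 197.9679180395355, 'world_from_camera': array([[-0.01022194,  0.99939325, -0.03329629,  0.48284582],
       [-0.99989551, -0.01055612, -0.00987631,  0.01013764],
       [-0.01022179,  0.03319185,  0.99939673,  1.0716237 ],
       [ 0.        ,  0.        ,  0.        ,  1.        ]])}
{'t': 0.1, 'joint_pos': array([ 1.08056610e+00,  1.31102970e-01,  1.48913511e+00, -6.01456791e-06,
        1.52301116e+00, -8.54419289e-02]), 'dq': array([ 0.00110232, -0.00250951, -0.00192706,  0.00114214,  0.00154907,
       -0.00158086]), 'joint_efforts': array([ 1.17402305e-03, -5.61335564e+01, -4.93099952e+01,  7.70109706e-02,
        2.90745799e-02, -7.76668048e-05]), 'ee_pos': array([0.23606095, 0.55106308, 0.21770137]), 'orientation': array([-3.13994159e+00, -1.35384865e-04,  2.73680454e+00]), 'force': array([-0.7155652 , -0.11226784,  0.25436719]), 'ft_torque': array([-0.0276134 ,  0.01672244, -0.00496747]), 'finger_force': 0.0, 'finger_gap': 0.09288961609142925}
```

View pics/top0.png

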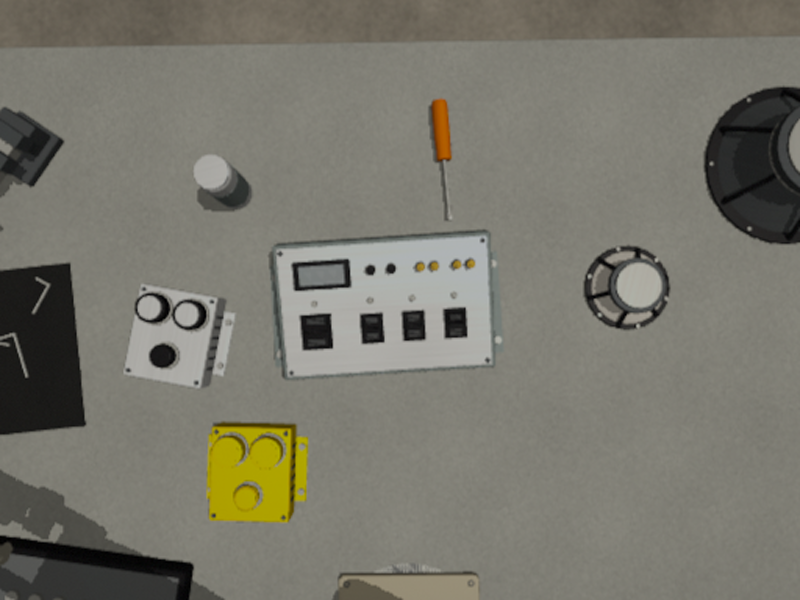

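View pics/scene0.png

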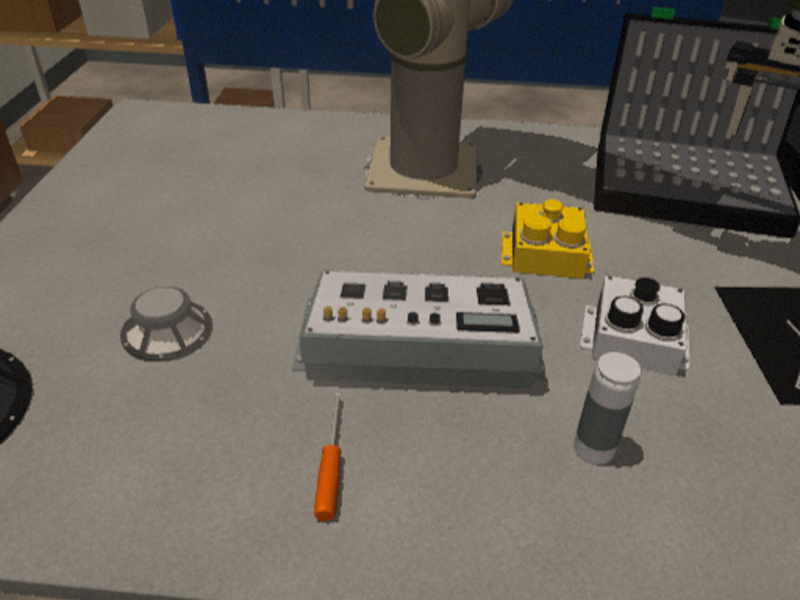

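Top picture (800x600 px): the rockers are mains (316,331), lamp (372,327), amp (413,325) and fan (455,322). The aluminium box's bleed button is at (162,355). The look-alikes are the yellow box's button at (246,496), and the lamp and fan rockers beside the amp. I choose the amp at (413,325), the mains at (316,331) and the aluminium box's button, and check them in a crop.

```bash
python3 - <<'E'
import cv2
im=cv2.imread("pics/top0_raw.png")
c=im[140:255,75:325]; cv2.imwrite("pics/crop.png",cv2.resize(c,None,fx=3.2,fy=3.2,interpolation=cv2.INTER_CUBIC))
E
```

```text
(no output)
```

View pics/crop.png

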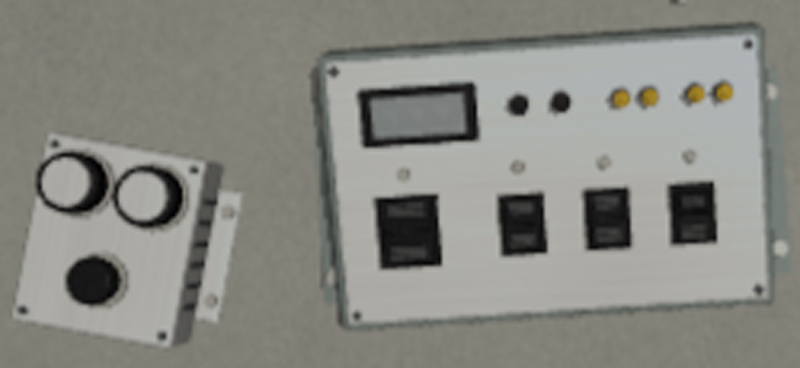

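The crop shows the mains bezel at (408,231), lamp (522,224), amp (607,219), fan (693,213) and bleed head (93,280). It confirms the choices: aluminium box, and the fan rocker with its near end in.

```bash
cat > h.py <<'E'
import numpy as np
from rig import r
from scipy.optimize import least_squares
C={n:r.calibration(n) for n in("scene","top")}
def proj(n,P):
    c=C[n];T=np.linalg.inv(c["world_from_camera"]);p=np.atleast_2d(P)@T[:3,:3].T+T[:3,3]
    f=192/np.tan(np.radians(c["vfov"])/2)
    return np.c_[c["cx"]+f*p[:,0]/-p[:,2],c["cy"]-f*p[:,1]/-p[:,2]]
def raw(uv,s=1.5625,o=(0,0)): return (np.array(uv)+.5)/s-.5+np.array(o)
def W(q,L):
    c,s=np.cos(q[2]),np.sin(q[2]);L=np.atleast_2d(L)
    return np.c_[q[0]+c*L[:,0]-s*L[:,1],q[1]+s*L[:,0]+c*L[:,1],L[:,2]]
def pan(u,y,h): # upslope from middle, y, height above panel
    a=.21;return [u*np.cos(a)-h*np.sin(a),y,.0665+u*np.sin(a)+h*np.cos(a)]
E
python3 - <<'E'
from h import *
L=[pan(-.03,y,.0025) for y in(.105,.022,-.040,-.102)]
t=raw([(408,231),(522,224),(607,219),(693,213)],3.2,(75,140)); s=raw([(492,294),(437,292),(395,290),(352,290)])
for use in("top","both"):
    f=lambda q:np.r_[(proj("top",W(q,L))-t).ravel(),(proj("scene",W(q,L))-s).ravel()*(use=="both")*.6]
    q=least_squares(f,[.45,0,0]).x; print(use,q.round(4),f(q).round(1))
    for nm,L1 in(("amp",pan(-.044,-.04,.0105)),("mains",pan(-.048,.105,.0125))): print(nm,W(q,L1).round(4))
b=raw([(93,280)],3.2,(75,140)); sb=raw([(647,286)])
for w in(0,1):
    g=lambda p:np.r_[(proj("top",[*p,.081])-b).ravel(),(proj("scene",[*p,.081])-sb).ravel()*w]
    p=least_squares(g,[.45,.3]).x; print("bleed",p.round(4),g(p).round(1))
p=least_squares(lambda p:(proj("top",[*p,.15])-raw([(213,172)])).ravel(),[.6,.3]).x;print("spray",p)
E
```

```text
top [0.5206 0.0302 0.0523] [ 0.1  0.   0.  -0.   0.1 -0.1 -0.2  0.1  0.   0.  -0.   0.  -0.   0.
  0.  -0. ]
amp [[ 0.4775 -0.0121  0.0676]]
mains [[0.4656 0.1324 0.0687]]
both [0.5203 0.0303 0.0545] [ 0.   0.3 -0.   0.1  0.  -0.  -0.2  0.1  0.1  0.5 -0.3  0.4 -0.3  0.5
  0.2 -0.1]
amp [[ 0.4773 -0.0121  0.0676]]
mains [[0.4651 0.1325 0.0687]]
bleed [0.4526 0.357 ] [ 0.  0. -0. -0.]
bleed [0.4546 0.3583] [-0.6 -0.8 -0.5 -1.3]
spray [0.70517855 0.26327141]
```

```bash
python3 -m inch '[[0,0,0,-6.55],[0,0,0,-6.55],[0,0,0,-6.55],[0,0,0,-6.55],[-15,-41,0,0],[-15,-41,0,0],[-15,-41,0,0],[-15,-41,0,0],[-15,-41,0,0],[-15,-41,0,0]]' -1; python3 -m inch '[[-15,-41,0,0],[-15,-41,0,0],[-15,-41,0,0],[-15,-41,0,0],[-15,-41,0,0],[-15,-41,0,0],[-15,-41,0,0],[-15,-41,0,0],[0,0,0,0],[0,0,0,0]]'
```

```text
t: 1.1
ee_pos: [0.3392, 0.3088, 0.2182]
orientation: [-3.141, -0.0, -3.089]
force: [0.7, 0.2, -0.1]
finger_gap: 0.0172
finger_force: 0.0
t: 2.1
ee_pos: [0.4759, -0.0115, 0.2181]
orientation: [3.141, -0.001, -3.092]
force: [0.4, -0.1, 0.2]
finger_gap: 0.0004
finger_force: 0.0
```

```bash
python3 -m inch '[[0,0,30,0],[0,0,30,0],[0,0,30,0],[0,0,25,0],[0,0,15,0],[0,0,5,0],[0,0,0,0]]'; python3 - <<'E'
from rig import r
import cv2
im=r.grab_frame("scene")[160:240,180:360,::-1]; cv2.imwrite("pics/s1.png",cv2.resize(im,None,fx=4,fy=4,interpolation=cv2.INTER_CUBIC))
E
```

```text
t: 2.8
ee_pos: [0.4753, -0.0096, 0.0831]
orientation: [3.141, -0.002, -3.088]
force: [-0.2, -0.5, -0.0]
finger_gap: 0.0002
finger_force: 0.0
```

View pics/s1.png

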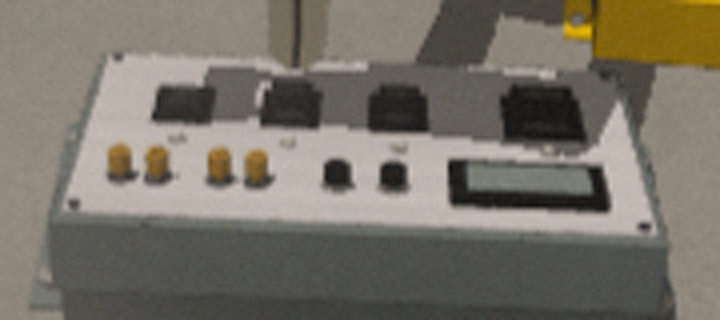

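Fingertips at (298,68) are centred above the amp rocker (292,105), and the lamp and fan rockers are clear. Now I press down.

```bash
python3 -m inch '[[0,-2,5,0],[0,0,5,0],[0,0,3,0],[0,0,2,0],[0,0,0,0]]'; python3 -m inch '[[0,0,2,0],[0,0,2,0],[0,0,0,0]]';python3 -m inch '[[0,0,2,0],[0,0,1,0],[0,0,0,0]]'
```

```text
t: 3.35
ee_pos: [0.476, -0.0127, 0.0684]
orientation: [3.142, -0.0, -3.089]
force: [-0.4, 0.4, 2.0]
finger_gap: 0.0003
finger_force: 0.7
t: 3.65
ee_pos: [0.476, -0.0127, 0.0643]
orientation: [3.141, -0.0, -3.089]
force: [0.5, -0.4, 0.9]
finger_gap: 0.0004
finger_force: 0.0
t: 3.95
ee_pos: [0.4766, -0.0127, 0.063]
orientation: [-3.141, 0.001, -3.089]
force: [-6.4, 1.3, 13.1]
finger_gap: 0.0005
finger_force: 7.2
```

```bash
python3 -m inch '[[0,0,-10,0],[0,0,-20,0],[1,35,0,0],[1,40,0,0],[1,40,0,0],[1,30,0,0],[0,0,0,0],[0,0,0,0]]'; python3 - <<'E'
from rig import r
import cv2
im=r.grab_frame("scene")[160:240,180:360,::-1]; cv2.imwrite("pics/s2.png",cv2.resize(im,None,fx=4,fy=4,interpolation=cv2.INTER_CUBIC))
E
```

```text
t: 4.75
ee_pos: [0.4646, 0.1323, 0.0918]
orientation: [-3.141, 0.0, -3.087]
force: [0.6, 0.5, -0.4]
finger_gap: 0.0007
finger_force: 0.0
```

View pics/s2.png

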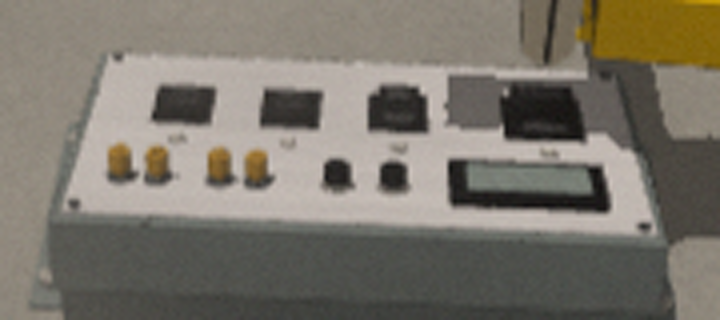

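The amp rocker at (291,108) now lies flat like the fan at (184,104), so it is off. The lamp (398,108) is still on, and the tips (548,60) are over the mains near wing. Next I press the mains.

```bash
python3 -m inch '[[0,0,10,0],[0,0,8,0],[0,0,4,0],[0,0,2,0],[0,0,0,0]]'; python3 -m inch '[[0,0,2,0],[0,0,2,0],[0,0,0,0]]';python3 -m inch '[[0,0,2,0],[0,0,1,0],[0,0,0,0]]'
```

```text
t: 5.3
ee_pos: [0.4643, 0.1315, 0.0671]
orientation: [-3.141, -0.001, -3.09]
force: [-0.3, -0.6, 0.4]
finger_gap: 0.0003
finger_force: 0.5
t: 5.6
ee_pos: [0.4646, 0.132, 0.0634]
orientation: [3.142, -0.0, -3.089]
force: [-0.4, 0.8, -0.9]
finger_gap: 0.0006
finger_force: 0.0
t: 5.9
ee_pos: [0.4651, 0.1321, 0.0622]
orientation: [3.142, 0.001, -3.089]
force: [-7.1, -1.3, 14.0]
finger_gap: 0.0005
finger_force: 7.5
```

```bash
python3 -m inch '[[0,0,-10,0],[0,0,-25,0],[0,0,-25,0],[0,45,0,0],[0,45,0,0],[0,45,0,0],[0,45,0,0],[0,45,0,0],[0,0,0,0],[0,0,0,0]]'; python3 - <<'E'
from rig import r
import cv2
im=r.grab_frame("scene")[140:250,180:450,::-1]; cv2.imwrite("pics/s3.png",cv2.resize(im,None,fx=2.9,fy=2.9,interpolation=cv2.INTER_CUBIC))
E
```

```text
t: 6.9
ee_pos: [0.4524, 0.3574, 0.1205]
orientation: [-3.141, -0.0, -3.087]
force: [0.2, 0.1, 0.4]
finger_gap: 0.0006
finger_force: 0.0
```

View pics/s3.png

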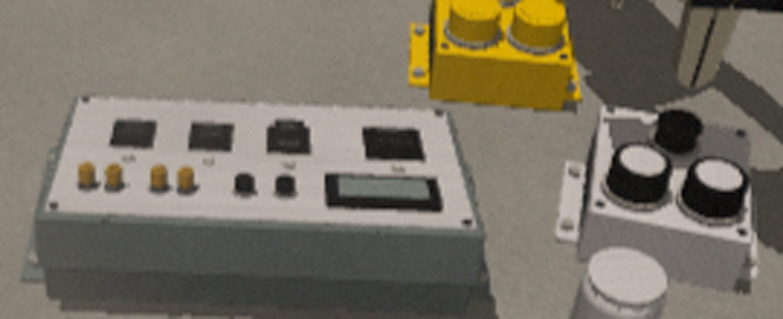

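The mains (392,143) is now flat, so it is off, and the lamp (288,138) is unchanged. The tips are at (693,82) and the bleed head at (680,122); I'll check that offset by projection.

```bash
python3 - <<'E'
from h import *
print(((proj("scene",[[.4524,.3574,.1205],[.453,.3572,.081]])-[180,140]+.5)*2.9-.5).round(0))
E
```

```text
[[689.  80.]
 [676. 120.]]
```

Both match to about 1 px. I press to full home, at z ≈ 0.075.

```bash
python3 -m inch '[[0,0,20,0],[0,0,12,0],[0,0,5,0],[0,0,3,0],[0,0,0,0]]'; python3 -m inch '[[0,0,3,0],[0,0,2,0],[0,0,0,0]]';python3 -m inch '[[0,0,1,0],[0,0,1,0],[0,0,0,0],[0,0,0,0]]'
```

```text
t: 7.45
ee_pos: [0.4529, 0.356, 0.0807]
orientation: [-3.141, -0.0, -3.09]
force: [-0.2, -0.9, 1.3]
finger_gap: 0.0005
finger_force: 0.8
t: 7.75
ee_pos: [0.4536, 0.3568, 0.0763]
orientation: [3.141, 0.002, -3.089]
force: [1.2, -1.4, 3.9]
finger_gap: 0.0008
finger_force: 2.1
t: 8.15
ee_pos: [0.4536, 0.3569, 0.0752]
orientation: [3.141, 0.002, -3.089]
force: [-1.2, -3.6, 11.7]
finger_gap: 0.0004
finger_force: 5.9
```

```bash
python3 -m inch '[[0,0,0.5,0],[0,0,0,0],[0,0,0,0],[0,0,0,0],[0,0,0,0],[0,0,0,0]]'; python3 - <<'E'
from rig import r
import cv2
im=r.grab_frame("scene")[140:250,180:450,::-1]; cv2.imwrite("pics/s4.png",cv2.resize(im,None,fx=2.9,fy=2.9,interpolation=cv2.INTER_CUBIC))
E
```

```text
t: 8.75
ee_pos: [0.4536, 0.3569, 0.0751]
orientation: [3.141, 0.002, -3.089]
force: [-2.8, -5.4, 15.5]
finger_gap: 0.0004
finger_force: 7.6
```

View pics/s4.png

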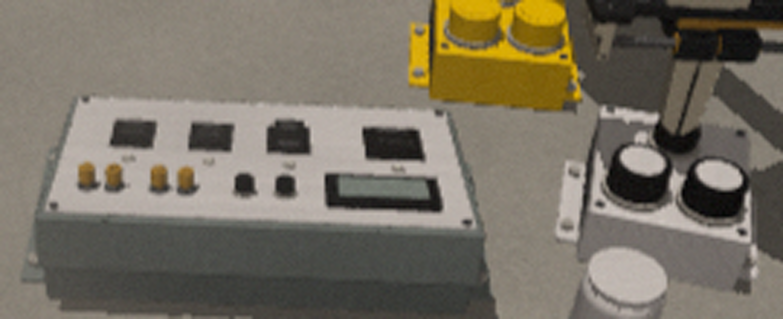

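The fingertips hold the bleed head down at (680,135). A 0.5 mm command moved it only 0.1 mm while the force rose from 12 to 15 N, so it is fully home.

```bash
python3 -c "
from rig import r
print(r.sign_off())"
```

```text
the job is handed in; nothing more can be done
None
```

The bench is shut down and handed in at about 9 s: amplifier off, then mains off, then the bleed button pressed fully home and held at about 15 N, with the lamp and fan rockers unchanged and the loose items not touched.

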